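# Tell the loaded jar from the empty one by its weight

### The job

The two black jars with white caps look the same, but one of them holds a steel reference weight and the other only a light spacer. Feel which jar is the heavy one by lifting, stand that jar upright inside the green tray, and leave the light jar standing upright on the bench, outside the tray. Do not tip a jar over, and leave the purple bottle where it is.

Things in the scene. Friction and masses are not known exactly. Their poses are not given: they have to be found in the camera images.
- jar_1: Closed round black jar, white screw cap (fixed on), 56 mm in diameter, 90 mm high: plain black body up to 68 mm, cap 53 mm wide from 72 mm up. Origin: centre of its underside, z up. At random either jar_1 or jar_2 is the heavy one: it weighs 0.40 to 0.55 kg in all (3.9 to 5.4 N), the light one 0.10 to 0.15 kg (1 to 1.5 N). Stands upright on the bench (z = 0).
- jar_2: The other black jar with a white cap, outwardly the same as jar_1 in every way, also upright on the bench, to the right of the purple bottle as jar_1 is. Origin: centre of its underside, z up.
- tray: Fixed low open green tray, 150 mm (its x) by 200 mm (its y), rim 28 mm high, walls and floor 5 mm thick, so that its inner floor is 140 by 190 mm. It lies on the bench, turned up to 0.3 rad. Origin at the centre of its underside, which is at z = 0. Shelves and taps hang over the back of the bench (x over 0.57, z over 0.47): swing the arm drawn in.
- purple_bottle: Small clear bottle of purple stain with an orange cap, 52 mm in diameter, 85 mm high, standing loose on the bench between the tray and the jars. Not to be moved. Origin at the centre of its underside.

How it is judged:
By the outcome, as a careful person would: the job done as asked, in the order asked, and still so for the second after the job is handed in, with the robot touching nothing.
It also fails if it takes over 64 s, if anything falls off the work surface, if the arm or the gripper's body presses on something with over 40 N, if the wrist force passes 120 N, or if a joint passes its speed limit or range.

### The arm

A 7-joint arm with a two-finger parallel gripper is mounted at the origin on a cart in front of the work surface, level with it; the furniture and walls round the work are solid. World frame = base frame: x ahead of the robot, y to its left, z up, the work surface at z = 0. Lengths are in m, angles in rad, forces in N, time in s.
With the tool pointing down it reaches from about 0.425 to 0.875 m from the base axis. Payload 4.7 kg.
Tool frame: the origin (TCP) lies midway between the tips of the shut fingers; the grasp point (between the pads) lies 19 mm behind it; z points along the fingers, y is the line along which they close (so a half turn about z gives the same grasp; the last joint's range is limited). The gripper opens to 87 mm and grips with 3 to 60 N. Pads are 19 mm wide; open, the fingers measure 117 mm over their backs; the gripper's body (75 mm by 190 mm) begins 51 mm behind the grasp point.
Start: joints at [1.24, 0.321, -0.07, 1.45, 0.023, 1.371, -0.057], TCP at [0.22, -0.612, 0.223] pointing down, gripper open.
Joint ranges: [-2.86, 2.86], [-0.3, 2.09], [-1.38, 1.24], [0.06, 2.45], [-1.56, 4.7], [0.09, 2.05], [-2.69, 2.69]. Speed limits (rad/s): [2.57, 2.57, 3.14, 3.14, 3.14, 3.14, 3.14].

### API

Orientations are given as a rotation vector (axis times angle).
In Python, from bench import ctrl gives the robot as it stands.
- The arm moves only by the shell command python3 inch.py [FORCE], which reads ROWS from standard input. ROWS is a JSON list that holds a single list of rows (three levels of brackets), with 1 to 20 rows, each of 5 numbers: dx, dy, dz in cm, then a turn about the tool's z in units of 0.25 rad, then the opening from 0.0 (shut) to 1.0 (fully open); each row is the pose to reach, as a shift and turn from the pose commanded when the command began, along the tool's axes at that moment; what a row does not reach only later rows make up. A row lasts 1/10 s, in which the tool goes at most 0.05 m and 0.15 rad, less where a joint would pass 70% of its speed; a pose out of reach is approached as far as the arm can. The fingers move at their own pace and stop on an object; FORCE is the grip in N (left out, the last holds). Time passes only in rows, so rows that do not move let the fingers close. It prints the time, the measured TCP pose, the force, the opening and the grip force at its end. Input that does not fit is refused with a message, and nothing moves.
- ctrl.get_state(): the state, without advancing time (a new reading comes with each control period).
- ctrl.get_image(name): name is "side" or "top"; returns the picture (384x512x3 uint8, red, green, blue); there is no depth.
- ctrl.camera_model(name): a dict with "vertical_fov" (degrees; the focal length in pixels is half the picture's height over the tangent of half this angle, whatever the lens; pixels are square), "cx", "cy" (the principal point, pixels), "rvec" (rotation vector, rad) and "tvec" (3), from world to camera coordinates, as OpenCV has them. Camera axes: x right, y down, z forward; pixel columns grow to the right and rows downward; lengths in m; the calibration is good to about 2 mm. A picture is of the moment at which its call begins. camera_model takes no time and is no camera call.
- ctrl.close_job(): hands the job in; it is judged then, once.
The state is a dict: "time": time; "joint_positions": joint angles; "qd": joint speeds; "joint_torque": joint torques, N m; "position": TCP position; "tool_rot": TCP orientation; "ft_force": force on the tool from outside, world axes, zero at the start; "torque": the same for the moment, N m; "grip_width": opening from 0.0 (shut) to 1.0 (fully open); "grip_force": force on a finger pad.
Only numpy, scipy, OpenCV 4.12 (cv2) and the standard library are available. Lean on these libraries where they do the work, as an engineer would, in place of code of your own. Each camera call takes 0.05 s, during which the arm holds its last target. There are 200 camera calls.

## Working session

There is one attempt and no reset: what is moved stays moved. The work goes in short steps, Python scripts to look and compute and a shell command to move; the robot and the scene stay as the last step left them, time stands still between calls to the robot, and variables do not carry over. Pictures are saved under pics/ and viewed, at most 10 in all, crops included, and the job is handed in when it is done.

```bash
ls; mkdir -p pics; python3 - <<'E'
from bench import ctrl
import cv2
for n in("top","side"):
    cv2.imwrite(f"pics/{n}0.png",ctrl.get_image(n)[:,:,::-1]); print(ctrl.camera_model(n))
s=ctrl.get_state();print({k:s[k] for k in("time","position","tool_rot","ft_force","grip_width")})
E
```

```text
bench.py
inch.py
pics
{'vertical_fov': 42.56187471689333, 'cx': 249.02854406789453, 'cy': 191.55568210971754, 'rvec': array([ 2.1852072 , -2.02909644,  0.19951966]), 'tvec': array([-0.05954291,  0.4612251 ,  1.10564378])}
{'vertical_fov': 45.735918684424206, 'cx': 253.63245197537435, 'cy': 192.16858597810514, 'rvec': array([ 0.21273212, -2.51837157,  1.66113961]), 'tvec': array([0.44106903, 0.09074817, 1.24146359])}
{'time': 0.1, 'position': array([ 0.21950697, -0.61129981,  0.22157973]), 'tool_rot': array([-3.09339192e+00, -5.38722761e-01,  5.94516017e-04]), 'ft_force': array([ 0.09189385, -0.04535061, -0.94732323]), 'grip_width': 0.998048160906355}
```

View pics/top0.png

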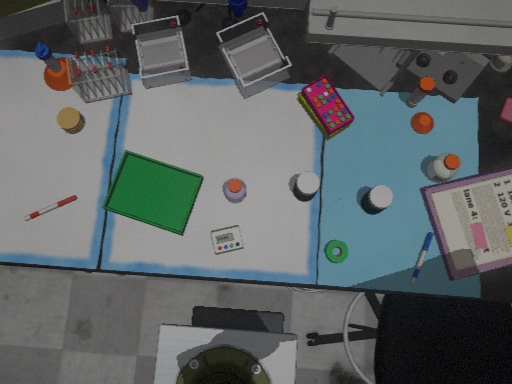

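View pics/side0.png

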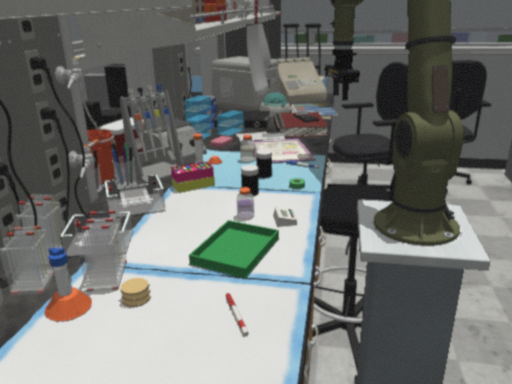

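The top view shows the jar caps at about (308,182) and (380,195), the bottle at (235,187), and the tray corners near (127,152), (203,178), (182,234) and (106,207). I'll enlarge it.

```bash
cat > h.py <<'E'
from bench import ctrl
import numpy as np, cv2
def pix2w(n,uv,z):
    m=ctrl.camera_model(n);f=192/np.tan(np.radians(m["vertical_fov"])/2)
    R=cv2.Rodrigues(m["rvec"])[0];o=-R.T@m["tvec"]
    d=R.T@np.array([(uv[0]-m["cx"])/f,(uv[1]-m["cy"])/f,1.]);return o+d*(z-o[2])/d[2]
def w2pix(n,p):
    m=ctrl.camera_model(n);f=192/np.tan(np.radians(m["vertical_fov"])/2)
    c=cv2.Rodrigues(m["rvec"])[0]@np.array(p)+m["tvec"];return f*c[0]/c[2]+m["cx"],f*c[1]/c[2]+m["cy"]
E
python3 - <<'E'
import cv2
i=cv2.imread("pics/top0.png")
a=cv2.resize(i[140:240,210:410],None,fx=4,fy=4,interpolation=cv2.INTER_CUBIC)
cv2.imwrite("pics/c1.png",a)
from h import *
for q in[(127,152),(203,178),(182,234),(106,207)]: print(pix2w("top",q,.028).round(3))
E
```

```text
[0.544 0.277 0.028]
[0.493 0.087 0.028]
[0.356 0.124 0.028]
[0.406 0.31  0.028]
```

View pics/c1.png

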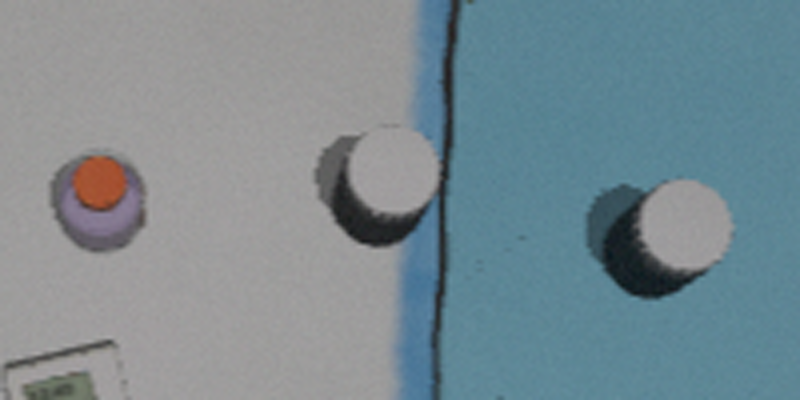

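Crop: cap A is centred at (394,170), which is (308.1,182.1) in full pixels. Cap B at (686,225) is (381.1,195.9), and the bottle cap at (100,182) is (234.6,185.1).

```bash
python3 - <<'E'
from h import *
from scipy.spatial.transform import Rotation as Rn
for n,q,z in[("A",(308.1,182.1),.09),("Aedge",(308.1+11.5,182.1),.09),("B",(381.1,195.9),.09),("bot",(234.6,185.1),.085)]:
    p=pix2w("top",q,z);print(n,p.round(3),np.round(w2pix("side",p),1), np.hypot(*p[:2]).round(3))
s=ctrl.get_state();R=Rn.from_rotvec(s["tool_rot"]).as_matrix();print(R.round(3))
for n,q in[("A",(308.1,182.1)),("B",(381.1,195.9))]:
    print(n,(R.T@(pix2w("top",q,.09)-s["position"])).round(4))
E
python3 - <<'E'
import cv2
i=cv2.imread("pics/side0.png")
cv2.imwrite("pics/c2.png",cv2.resize(i[140:280,170:320],None,fx=4,fy=4,interpolation=cv2.INTER_CUBIC))
E
```

```text
A [ 0.487 -0.157  0.09 ] [250.1 167.1] 0.512
Aedge [ 0.489 -0.183  0.09 ] [251.  164.4] 0.522
B [ 0.467 -0.322  0.09 ] [264.6 151.3] 0.568
bot [0.469 0.008 0.085] [245.4 188.9] 0.469
[[ 0.941  0.338 -0.001]
 [ 0.338 -0.941  0.002]
 [-0.    -0.002 -1.   ]]
A [ 0.4052 -0.3365  0.1321]
B [ 0.331  -0.1883  0.1319]
```
View pics/c2.png

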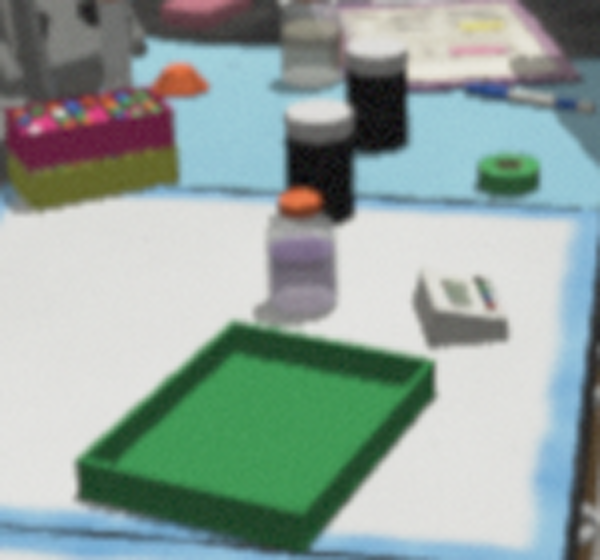

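The side view agrees: A's cap is at (250,168) against a predicted (250.1,167.1), and B's at (264,152.5) against (264.6,151.3). That gives A at (0.487,-0.157), B at (0.467,-0.322), the bottle at (0.469,0.008) and the tray centre at (0.450,0.200). I'll move above B first.

Units first: shifts go in cm and turns go in units of 0.25 rad. So 0.331 m is 33.1, 0.19 m is 19.

```bash
echo '[[[3, -1.7, 0, 0, 1], [7, -4, 0, 0, 1], [11, -6.3, 0, 0, 1], [15, -8.5, 0, 0, 1], [19, -10.8, 0, 0, 1], [23, -13.1, 0, 0, 1], [27, -15.3, 1, 0, 1], [30, -17, 2, 0, 1], [32, -18.2, 4, 0, 1], [33.1, -18.8, 6, 0, 1], [33.1, -18.8, 8, 0, 1], [33.1, -18.8, 8, 0, 1], [33.1, -18.8, 8, 0, 1]]]' | python3 inch.py; python3 - <<'E'
from h import *
from scipy.spatial.transform import Rotation as Rn
cv2.imwrite("pics/top1.png",cv2.resize(ctrl.get_image("top")[140:260,220:420,::-1],None,fx=4,fy=4))
s=ctrl.get_state();R=Rn.from_rotvec(s["tool_rot"]).as_matrix()
p=pix2w("top",(381.1,195.9),.09);p[2]=.032
print(s["ft_force"],(R.T@(p-s["position"])).round(4))
E
```

```text
time: 1.4
position: [0.4672, -0.3232, 0.1424]
tool_rot: [-3.095, -0.538, 0.001]
ft_force: [-0.5, -1.1, 0.5]
grip_width: 0.999
grip_force: 0.0
[ 0.09153139 -0.39768019  0.52811833] [ 0.0002 -0.0017  0.1113]
```

View pics/top1.png

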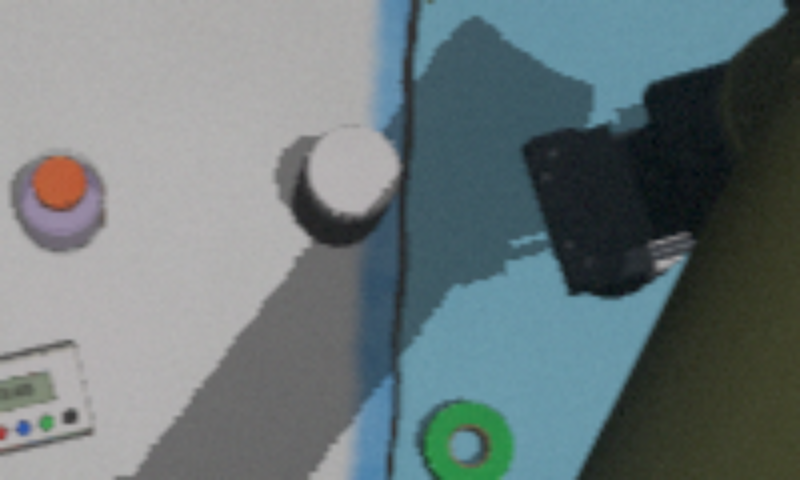

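The gripper now covers jar B, while A and the bottle stand unmoved. I'll descend and grip.

```bash
echo '[[[0, -0.1, 2, 0, 1], [0, -0.1, 4.5, 0, 1], [0, -0.1, 7, 0, 1], [0, -0.1, 9, 0, 1], [0, -0.1, 10.3, 0, 1], [0, -0.1, 11, 0, 1], [0, -0.1, 11, 0, 1], [0, -0.1, 11, 0, 0.5], [0, -0.1, 11, 0, 0.5], [0, -0.1, 11, 0, 0.5], [0, -0.1, 11, 0, 0.5], [0, -0.1, 11, 0, 0.5], [0, -0.1, 11, 0, 0.5], [0, -0.1, 11, 0, 0.5]]]' | python3 inch.py 25; python3 - <<'E'
from h import *
print(ctrl.get_state()["ft_force"])
E
```

```text
time: 2.85
position: [0.4675, -0.3222, 0.0329]
tool_rot: [3.094, 0.539, 0.001]
ft_force: [0.0, 0.0, 1.7]
grip_width: 0.642
grip_force: 25.0
[0.00381962 0.04592216 1.73794527]
```

Gripped at 0.642 × 87 mm = 56 mm, as it should be. Now a slow lift and a weigh at rest.

```bash
echo '[[[0, 0, -1, 0, 0.5], [0, 0, -2.5, 0, 0.5], [0, 0, -4, 0, 0.5], [0, 0, -5, 0, 0.5], [0, 0, -5, 0, 0.5], [0, 0, -5, 0, 0.5], [0, 0, -5, 0, 0.5], [0, 0, -5, 0, 0.5], [0, 0, -5, 0, 0.5]]]' | python3 inch.py; for i in 1 2 3; do echo '[[[0, 0, 0, 0, 0.5], [0, 0, 0, 0, 0.5]]]' | python3 inch.py | grep -E 'ft|pos|grip'; done
```

```text
time: 3.75
position: [0.467, -0.3218, 0.0819]
tool_rot: [-3.094, -0.539, 0.001]
ft_force: [0.3, 0.3, -1.0]
grip_width: 0.645
grip_force: 25.0
position: [0.4672, -0.322, 0.0823]
ft_force: [1.3, -0.2, -0.1]
grip_width: 0.642
grip_force: 25.0
position: [0.4673, -0.322, 0.0825]
ft_force: [-0.4, -0.4, -1.4]
grip_width: 0.644
grip_force: 25.0
position: [0.4673, -0.322, 0.0826]
ft_force: [-0.0, -0.2, -2.1]
grip_width: 0.641
grip_force: 25.0
```

Noisy, so I'll average more readings.

```bash
cat > w.py <<'E'
from h import *
z=[]
for _ in range(20): ctrl.get_image("top"); s=ctrl.get_state(); z.append([s["ft_force"][2],*s["joint_torque"]])
z=np.array(z);print("Fz",z[:,0].mean().round(2),"+-",(z[:,0].std()/20**.5).round(2),"tau",z[:,1:].mean(0).round(2))
E
python3 w.py
```

```text
Fz -1.09 +- 0.13 tau [ 0.000e+00 -4.269e+01 -2.380e+00 -2.843e+01 -6.000e-02 -2.000e-02
 -0.000e+00]
```

B weighs about 1.1 N, the light one. I'll set it back down and release, then read the empty gripper.

To row units: -0.05 m is -5, 0.05 m is 5.

```bash
echo '[[[0, 0, 1.5, 0, 0.5], [0, 0, 3, 0, 0.5], [0, 0, 4, 0, 0.5], [0, 0, 4.6, 0, 0.5], [0, 0, 5, 0, 0.5], [0, 0, 5, 0, 0.5], [0, 0, 5, 0, 1], [0, 0, 5, 0, 1], [0, 0, 5, 0, 1], [0, 0, 5, 0, 1], [0, 0, 4, 0, 1], [0, 0, 2, 0, 1], [0, 0, -2, 0, 1], [0, 0, -5, 0, 1], [0, 0, -7, 0, 1], [0, 0, -7, 0, 1], [0, 0, -7, 0, 1]]]' | python3 inch.py; python3 w.py; python3 - <<'E'
from h import *
from scipy.spatial.transform import Rotation as Rn
s=ctrl.get_state();R=Rn.from_rotvec(s["tool_rot"]).as_matrix()
p=pix2w("top",(308.1,182.1),.09);p[2]=.032
print((R.T@(p-s["position"])).round(4))
E
```

```text
time: 7.05
position: [0.4674, -0.3221, 0.1529]
tool_rot: [3.094, 0.539, 0.001]
ft_force: [0.4, 0.9, -0.1]
grip_width: 1.001
grip_force: 0.0
Fz -0.03 +- 0.11 tau [-0.000e+00 -4.030e+01 -1.850e+00 -2.982e+01 -6.000e-02 -2.000e-02
  0.000e+00]
[ 0.0741 -0.1483  0.1206]
```

The empty reading is -0.03 N, so B is 1.06 N: light. Now jar A.

```bash
echo '[[[1, -2, 0, 0, 1], [2.5, -5, 0, 0, 1], [4.2, -8.5, 0, 0, 1], [5.8, -11.7, 0, 0, 1], [7, -14, 0, 0, 1], [7.4, -14.8, 0, 0, 1], [7.4, -14.8, 0, 0, 1], [7.4, -14.8, 3, 0, 1], [7.4, -14.8, 6, 0, 1], [7.4, -14.8, 9, 0, 1], [7.4, -14.8, 11, 0, 1], [7.4, -14.8, 12, 0, 1], [7.4, -14.8, 12, 0, 1], [7.4, -14.8, 12, 0, 0.5], [7.4, -14.8, 12, 0, 0.5], [7.4, -14.8, 12, 0, 0.5], [7.4, -14.8, 12, 0, 0.5], [7.4, -14.8, 12, 0, 0.5], [7.4, -14.8, 12, 0, 0.5], [7.4, -14.8, 12, 0, 0.5]]]' | python3 inch.py 40
echo '[[[0, 0, -1, 0, 0.5], [0, 0, -2.5, 0, 0.5], [0, 0, -4, 0, 0.5], [0, 0, -5, 0, 0.5], [0, 0, -5, 0, 0.5], [0, 0, -5, 0, 0.5], [0, 0, -5, 0, 0.5]]]' | python3 inch.py; python3 w.py
python3 - <<'E'
from h import *
from scipy.spatial.transform import Rotation as Rn
cv2.imwrite("pics/top2.png",ctrl.get_image("top")[:,:,::-1])
s=ctrl.get_state();R=Rn.from_rotvec(s["tool_rot"]).as_matrix()
print((R.T@(np.array([.45,.2,.04])-s["position"])).round(4))
E
```

```text
time: 10.05
position: [0.4873, -0.1578, 0.0331]
tool_rot: [3.094, 0.539, 0.001]
ft_force: [-0.5, -0.7, 5.1]
grip_width: 0.641
grip_force: 40.0
time: 10.75
position: [0.4861, -0.1575, 0.0816]
tool_rot: [-3.094, -0.539, 0.003]
ft_force: [-1.3, 0.9, -5.6]
grip_width: 0.642
grip_force: 40.0
Fz -4.91 +- 0.08 tau [  0.   -37.14  -2.21 -29.67  -0.05  -0.05  -0.  ]
[ 0.0862 -0.3492  0.0425]
```

View pics/top2.png

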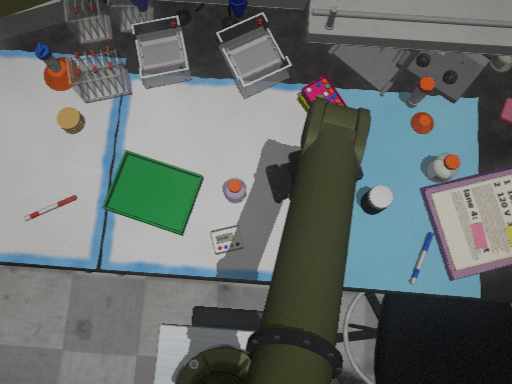

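A weighs 4.9 N, so it's the heavy jar. The picture shows B still upright at (378,200), the bottle at (235,188) untouched and the tray as before. I'll carry A to the tray centre with its underside about 120 mm up, clear of the 85 mm bottle.

To row units: -0.349 m is -34.9, -0.342 m is -34.2.

```bash
echo '[[[0, 0, -1.5, 0, 0.5], [0, 0, -4, 0, 0.5], [0, 0, -6, 0, 0.5], [0.2, -1, -7, 0, 0.5], [0.8, -3, -7.2, 0, 0.5], [1.6, -6, -7.2, 0, 0.5], [2.4, -9.5, -7.2, 0, 0.5], [3.2, -13, -7.2, 0, 0.5], [4, -16.5, -7.2, 0, 0.5], [4.9, -20, -7.2, 0, 0.5], [5.8, -23.5, -7.2, 0, 0.5], [6.7, -27, -7.2, 0, 0.5], [7.5, -30, -7.2, 0, 0.5], [8.1, -32.5, -7.2, 0, 0.5], [8.5, -34.2, -7.2, 0, 0.5], [8.6, -34.9, -7.2, 0, 0.5], [8.6, -34.9, -7.2, 0, 0.5], [8.6, -34.9, -7.2, 0, 0.5]]]' | python3 inch.py
python3 - <<'E'
from h import *
from scipy.spatial.transform import Rotation as Rn
cv2.imwrite("pics/side2.png",ctrl.get_image("side")[120:320,150:350,::-1].repeat(3,0).repeat(3,1))
s=ctrl.get_state();R=Rn.from_rotvec(s["tool_rot"]).as_matrix()
print((R.T@(np.array([.45,.2,.038])-s["position"])).round(4))
E
```

```text
time: 13.6
position: [0.4498, 0.1986, 0.1541]
tool_rot: [3.094, 0.537, -0.001]
ft_force: [-0.6, -0.4, -6.0]
grip_width: 0.643
grip_force: 40.0
[ 0.0007 -0.0017  0.1162]
```

View pics/side2.png

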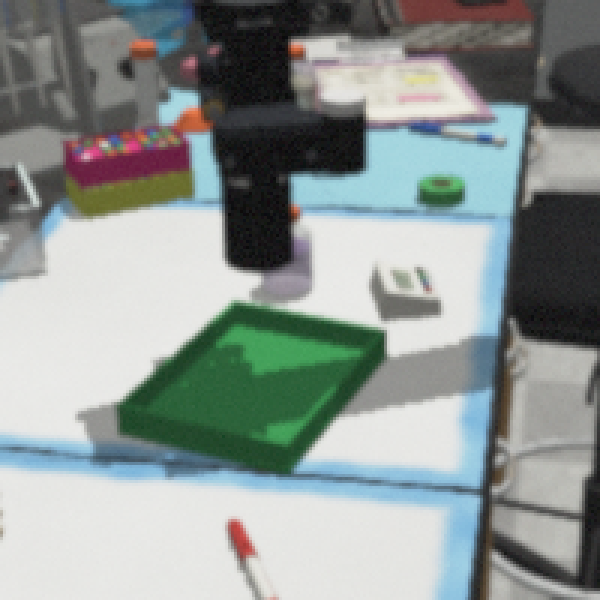

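The jar hangs upright over the tray, with its underside at (258,265) in the crop, and the bottle stands unmoved behind it. I'll lower it slowly and release.

To row units: 0.116 m is 11.6, 0.115 m is 11.5.

```bash
echo '[[[0, 0, 2, 0, 0.5], [0, 0, 4.5, 0, 0.5], [0, 0, 7, 0, 0.5], [0, 0, 9, 0, 0.5], [0, 0, 10.2, 0, 0.5], [0, 0, 10.8, 0, 0.5], [0, 0, 11.2, 0, 0.5], [0, 0, 11.5, 0, 0.5], [0, 0, 11.6, 0, 0.5], [0, 0, 11.6, 0, 0.5], [0, 0, 11.6, 0, 0.5]]]' | python3 inch.py
```

```text
time: 14.75
position: [0.4503, 0.2, 0.039]
tool_rot: [3.095, 0.539, 0.001]
ft_force: [0.0, 0.3, -5.0]
grip_width: 0.642
grip_force: 40.0
```

```bash
echo '[[[0, 0, 0.1, 0, 0.5], [0, 0, 0.15, 0, 0.5], [0, 0, 0.15, 0, 0.5], [0, 0, 0.15, 0, 0.5]]]' | python3 inch.py; python3 w.py
```

```text
time: 15.15
position: [0.4504, 0.2, 0.0381]
tool_rot: [3.094, 0.539, 0.001]
ft_force: [-2.5, -1.1, 5.2]
grip_width: 0.642
grip_force: 40.0
Fz 5.49 +- 0.11 tau [ -0.07 -29.64  -4.45 -25.39   0.17  -1.17  -0.  ]
```

Contact: it rests on the tray floor. I'll release, rise and back off.

To row units: 0.2 m is 20, 0.18 m is 18.

```bash
echo '[[[0, 0, 0, 0, 0.8], [0, 0, 0, 0, 0.9], [0, 0, 0, 0, 1], [0, 0, 0, 0, 1], [0, 0, 0, 0, 1], [0, 0, -1, 0, 1], [0, 0, -3, 0, 1], [0, 0, -6, 0, 1], [0, 0, -9, 0, 1], [0, 0, -12, 0, 1], [0.5, 2, -13, 0, 1], [0, 6, -13, 0, 1], [0, 10, -13, 0, 1], [0, 14, -13, 0, 1], [0, 18, -13, 0, 1], [0, 20, -13, 0, 1], [0, 20, -13, 0, 1], [0, 20, -13, 0, 1]]]' | python3 inch.py
python3 - <<'E'
from h import *
t=ctrl.get_image("top")[100:300,90:430,::-1];s=ctrl.get_image("side")[120:320,150:350,::-1]
cv2.imwrite("pics/fin.png",cv2.resize(np.hstack([t,s]),(800,296)))
E
```

```text
time: 17.95
position: [0.5174, 0.0124, 0.1674]
tool_rot: [-3.094, -0.539, -0.0]
ft_force: [0.2, -0.5, -0.2]
grip_width: 0.998
grip_force: 0.0
```

View pics/fin.png

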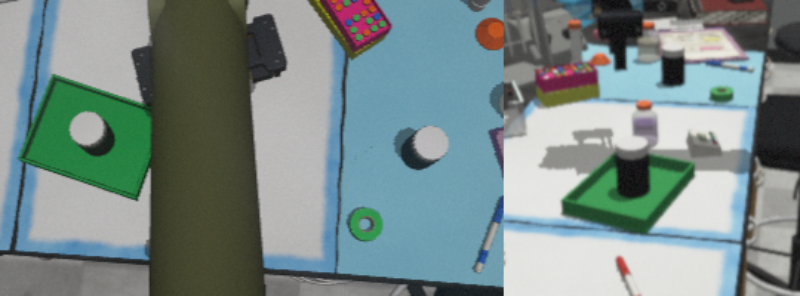

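The heavy jar stands upright mid-tray, at (88,130) in the top view and (632,170) in the side view. The light jar is upright on the bench at (430,145). The bottle at (645,122) hasn't moved, and the arm is touching nothing.

```bash
python3 -c "
from bench import ctrl
print(ctrl.close_job())"
```

```text
the job is handed in; nothing more can be done
None
```

The job is handed in: the heavy jar (about 4.9 N) stands upright in the green tray, the light one (about 1.1 N) stands upright on the bench, and the purple bottle was not moved.

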